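# Find the open end of a caliper piston by feel and hold it up

### The job

The brake-caliper piston lies on its side in the slot of the rubber jack pad, and only one of its ends is hollow. Find the hollow end by feel, putting a fingertip in until it touches the inside of the blind bore, and turn the piston open end up: finish still holding it in the gripper, open end straight up, motionless and at least 100 mm clear of the bench, so that I can check the bore for rust. Leave the other things on the bench alone.

Things in the scene. Friction and masses are not known exactly. Their poses are not given: they have to be found in the camera images.
- piston: bright steel brake-caliper piston: a plain round cup, 60 mm outside diameter, 50 mm long, 0.4 to 0.6 kg, one end flat and closed, the other open. Origin: its middle, on its axis. Its x axis runs along the piston and points out of the open end. At the start it lies on its side, axis level, 59 mm above the bench, and lifts straight out of the slot
- bore: the inside of the piston's blind bore (side wall and bottom), part of the piston: 48 mm diameter (52 mm in the first 2 mm), 40 mm deep. Origin: the centre of the mouth, 25 mm from the piston's middle; x axis points out of the mouth.
- jack_pad: round black rubber jack pad that does not move: 124 mm diameter, 30 mm high, with one slot 18.5 mm wide and 18 mm deep straight across its top, in which the piston lies along the slot. Origin: centre of its underside; x axis along the slot. The piston sits near its middle and can slide along the slot if pushed with more than about 3.5 N.
- caliper: grey cast caliper, lying on its bridge, about 175 x 175 mm and 115 mm high, 3 kg, loose; leave alone. Origin: centre of its underside.
- cleaner_can: upright spray can, 66 mm diameter, 210 mm high, loose; leave alone. Origin: centre of its underside.
- wrench: steel wrench lying flat, about 180 mm long, loose; leave alone. Origin: centre of its underside; x axis along it.
- brake_pad: brake pad lying flat, 154 x 56 mm, 17 mm high, loose; leave alone. Origin: centre of its underside; x axis along its length.
Mind the look-alikes: they are no part of the job. Of the things like the piston, leave any that is yellow; of the rest the smaller one is meant. Several things look just like the jack_pad: the one meant starts farthest to the robot's right.

How it is judged:
On the way:
1. a finger touches the inside of the piston's blind bore (contact force between the fingers and bore above 0.4 N), for 0.1 s.
At the end, for the whole second after the job is handed in: The fingers hold the piston with its open end up, its axis within 0.2 rad (11 degrees) of vertical, its lower end at least 95 mm above the bench (its middle above 120 mm), still (under 30 mm/s and 0.2 rad/s) and carried by nothing but the fingers (angle between piston's own x axis and vertical below 0.2 rad and height (world z) of piston above 0.12 m and contact force between the fingers and piston above 1 N and contact force between piston and caliper below 0.1 N and contact force between piston and cleaner_can below 0.1 N and contact force between piston and jack_pad below 0.1 N and linear speed of piston below 0.03 m/s and angular speed of piston below 0.2 rad/s); the arm keeps its last pose, push and grip.
It fails at once if the caliper, the can, the wrench or the brake pad is shifted by more than 25 mm or the can is knocked over (distance of any of caliper, cleaner_can, wrench, brake_pad from where it was at the start of the episode above 0.025 m or angle between cleaner_can's own z axis and vertical above 0.5 rad).
It also fails if it takes over 51 s, if anything falls off the work surface, if the arm or the gripper's body presses on something with over 40 N, if the wrist force passes 120 N, or if a joint passes its speed limit or range.

### The arm

A 6-joint arm with a two-finger parallel gripper is mounted at the origin on the work surface. World frame = base frame: x ahead of the robot, y to its left, z up, the work surface at z = 0. Lengths are in m, angles in rad, forces in N, time in s.
With the tool pointing down it reaches from about 0.25 to 0.8 m from the base axis. Payload 8.5 kg.
Tool frame: the origin (TCP) lies midway between the tips of the shut fingers; the grasp point (between the pads) lies 19 mm behind it; z points along the fingers, y is the line along which they close (so a half turn about z gives the same grasp; the last joint's range is limited). The gripper opens to 85 mm and grips with 20 to 120 N. Pads are 22 mm wide; open, the fingers measure 114 mm over their backs; the gripper's body (76 mm by 85 mm) begins 54 mm behind the grasp point. The pads swing forward as they close: fully open they stand 13 mm farther back than shut.
Start: joints at [-1.339, 0.238, -0.013, 1.319, 0, 1.571], TCP at [0.121, -0.511, 0.231] pointing down, gripper open.
Joint ranges: [-2.66, 2.66], [-1.03, 1.9], [-1.14, 1.46], [-1.82, 2.27], [-1.45, 1.34], [-3.14, 3.14]. Speed limits (rad/s): [2.22, 2.22, 2.79, 3.14, 3.14, 3.14].

### API

Orientations are given as a unit quaternion [w, x, y, z].
In Python, from plant import env gives the robot as it stands.
- The arm moves only by the tool carry_out, never from a script. Its arguments are lists of equal length, an entry for each row: "translation": the shift along the world's x, y, z in m, a list of three; "twist": the turn, a rotation vector about the world's x, y, z in degrees, a list of three. A call has 1 to 12 rows; each row shifts and turns the commanded pose from where the row before left it; what a row does not reach is not made up. A row lasts 1/8 s, in which the tool goes at most 62.5 mm and 10.7 degrees, less where a joint would pass 70% of its speed; a pose out of reach is approached as far as the arm can. A call with a gripper value outside its range is refused whole. "claw" is the opening, from 0 (shut) to 1 (fully open), set as the call begins (left out, the last holds). The fingers move at their own pace and stop on an object; "force" is the grip in N (left out, the last holds). Time passes only in rows, so rows that do not move let the fingers close. It gives the time, the measured TCP pose, the force and the opening at its end, in the units of the state.
- env.get_obs(): the state, without advancing time (a new reading comes with each control period).
- env.grab_frame(name): name is "scene" or "top" or "wrist"; returns a dict with "frame" (420x560x3 uint8, red, green, blue), "depth" (420x560 float32, m along the optical axis (not along the pixel's ray), 0 where there is no reading), "K" (3x3 intrinsics, pixels), "rvec" (rotation vector, rad) and "tvec" (3), from world to camera coordinates, as OpenCV has them; the wrist camera has in their place "T_tool_cam" (4x4, takes a point from camera to tool coordinates, whose origin is the TCP and whose axes are the flange's). Camera axes: x right, y down, z forward; pixel columns grow to the right and rows downward; lengths in m; the calibration is good to about 2 mm. The wrist camera is an equidistant fisheye: a pixel r from the principal point sees the ray r / f radians off the axis. A picture is of the moment at which its call begins: read the wrist's pose just before it.
- env.job_done(): hands the job in, once; it reports no verdict.
The state is a dict: "time": time; "q": joint angles; "joint_vel": joint speeds; "effort": joint torques, N m; "ee_pos": TCP position; "tool_rot": TCP orientation; "ft_force": force on the tool from outside, world axes, zero at the start; "torque": the same for the moment, N m; "grip_width": opening from 0.0 (shut) to 1.0 (fully open).
Only numpy, scipy, OpenCV 4.12 (cv2) and the standard library are available. Lean on these libraries where they do the work, as an engineer would, in place of code of your own. Each camera call takes 0.05 s, during which the arm holds its last target. There are 200 camera calls.

## Working session

There is one attempt and no reset: what is moved stays moved. The work goes in short steps, Python scripts to look and compute and a tool call to move; the robot and the scene stay as the last step left them, time stands still between calls to the robot, and variables do not carry over. Pictures are saved under pics/ and viewed, on a budget of 10 in all, crops included, one or two more only if the job needs it, and the job is handed in when it is done.

Besides the shell and the picture viewer there is one more tool, called after ">>>" as name(argument=value, ...), one argument or row to a line, values as JSON. carry_out: Moves the arm, as the interface text tells. Its arguments: {"type":"object","properties":{"translation":{"type":"array"},"twist":{"type":"array"},"claw":{"type":"number"},"force":{"type":"number"}},"required":["translation","twist"]}

```bash
mkdir -p pics; ls
cat > h.py <<'E'
import numpy as np, cv2
from plant import env
from scipy.spatial.transform import Rotation as R
def grab(n,save=None):
    o=env.get_obs(); f=env.grab_frame(n); f['o']=o
    if save: cv2.imwrite('pics/'+save+'.png',f['frame'][:,:,::-1]); np.savez('pics/'+save+'.npz',**{k:v for k,v in f.items() if k!='o'},ee=o['ee_pos'],rot=o['tool_rot'])
    return f
def cloud(f):
    d=f['depth'];K=f['K'];v,u=np.mgrid[:d.shape[0],:d.shape[1]]
    p=np.stack([(u-K[0,2])/K[0,0]*d,(v-K[1,2])/K[1,1]*d,d],-1)
    M=cv2.Rodrigues(np.array(f['rvec'],float))[0]
    return (p-np.array(f['tvec']).ravel())@M
E
python3 - <<'E'
from h import *
a=grab('top','top0');b=grab('scene','scene0')
print(a['o'])
s=np.hstack([a['frame'],b['frame']])
E
```

```text
pics
{'time': 0.0, 'q': array([-1.33897729e+00,  2.38792315e-01, -1.42772914e-02,  1.31921750e+00,
        9.14851773e-07,  1.57078417e+00]), 'joint_vel': array([-0.00137268, -0.00018983,  0.00119947, -0.00111087,  0.00074251,
       -0.00136241]), 'effort': array([ 2.50311241e-03, -5.38786948e+01,  3.46435905e+01,  1.83293765e-02,
       -2.86129580e-05,  1.03718855e-05]), 'ee_pos': array([ 0.1205181 , -0.51053253,  0.23066262]), 'tool_rot': array([-7.40444094e-04,  9.93289030e-01,  1.15656158e-01, -8.57458679e-05]), 'ft_force': array([-0.84049516,  0.03507364,  0.37731429]), 'torque': array([ 0.01839813, -0.0157402 , -0.03382596]), 'grip_width': 1.0004897580511711}
```

View pics/top0.png

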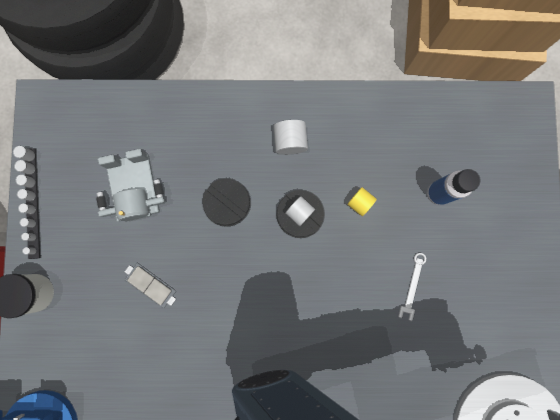

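View pics/scene0.png

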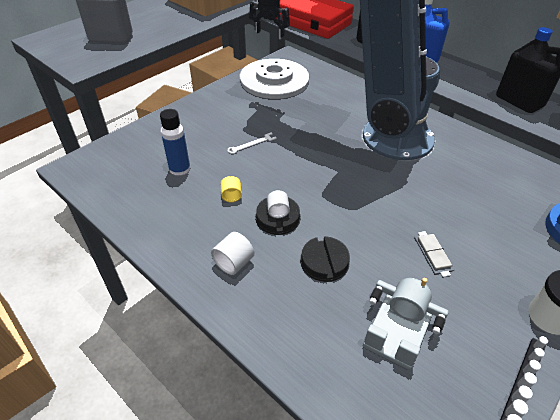

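The top view shows the piston at about (300,210) on the right-hand black pad. The yellow look-alike is at (362,201), the larger piston at (290,137), the can at (455,187) and the wrench at (413,287).

Run:
```python
from h import *
f=dict(np.load('pics/top0.npz'));P=cloud(f)
for n,(u,v) in dict(pist=(300,210),big=(290,137),yel=(362,201),can=(465,182),wr=(410,290)).items(): print(n,P[v,u].round(3))
w=P[170:245,265:335]; im=f['frame'][170:245,265:335]
m=(w[...,2]>.062)&(w[...,2]<.1); q=w[m]; print(len(q),q.mean(0),q.min(0),q.max(0))
# top ridge line of cylinder
r=q[q[:,2]>.081]; c=r[:,:2].mean(0); U,S,V=np.linalg.svd(r[:,:2]-c); print('ridge',c,S,V[0],r[:,2].max())
for t in (V[0],V[1]):
    s=(q[:,:2]-c)@t; print(np.percentile(s,[0,1,99,100]))
m2=(w[...,2]>.02)&(w[...,2]<.034); q2=w[m2]; print('pad',q2.min(0),q2.max(0))
e,_=None,None
pts=q2[:,:2].astype(np.float32); print(cv2.minEnclosingCircle(pts))
cv2.imwrite('pics/crop.png',cv2.resize(np.hstack([im[:,:,::-1]]),None,fx=8,fy=8,interpolation=cv2.INTER_CUBIC))
```

```text
pist [ 0.575 -0.041  0.086]
big [ 0.763 -0.016  0.086]
yel [ 0.602 -0.203  0.055]
can [ 0.628 -0.411  0.209]
wr [ 0.373 -0.335  0.007]
451 [ 0.57416139 -0.04199024  0.08135521] [ 0.53847008 -0.07777671  0.06202362] [ 0.61086161 -0.00634562  0.09311818]
ridge [ 0.57581424 -0.04256075] [0.24229967 0.18236446] [-0.70328778 -0.71090526] 0.09311818423849953
[-0.02543582 -0.02363356  0.02486418  0.02610447]
[-0.03013622 -0.02840681  0.02854292  0.03006982]
pad [ 0.51228985 -0.10737171  0.02057087] [0.635014   0.01713237 0.03389822]
((0.5745425224304199, -0.045207247138023376), 0.06306389719247818)
```

View pics/crop.png

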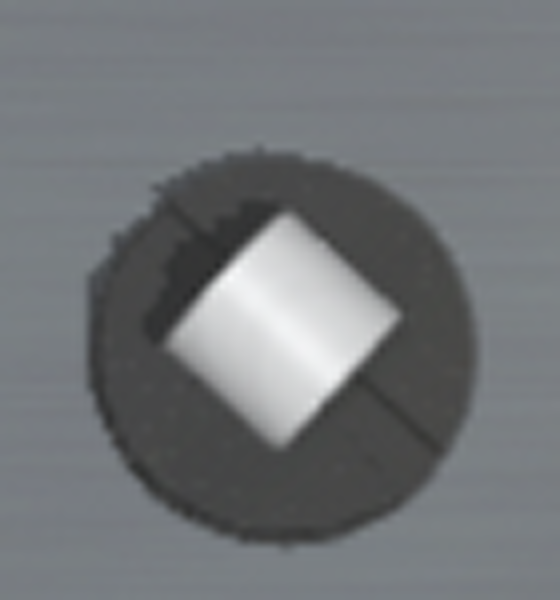

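The crop shows the piston axis along the slot, from upper left to lower right, at an azimuth of about 47.5° in the world. Next I'll check whether the scene or wrist camera can see an end face.

Run:
```python
from h import *
f=dict(np.load('pics/scene0.npz'))
M=cv2.Rodrigues(f['rvec'])[0]; print('scenecam',-M.T@f['tvec'].ravel())
c=cv2.resize(f['frame'][180:245,245:310,::-1],(420,420),interpolation=cv2.INTER_CUBIC)
w=grab('wrist','wrist0'); print(w['K'],w['T_tool_cam'])
cv2.imwrite('pics/c2.png',np.hstack([c,cv2.resize(w['frame'][:,:,::-1],(380,285)).__class__(0) if 0 else cv2.copyMakeBorder(cv2.resize(w['frame'][:,:,::-1],(380,285)),0,135,0,0,cv2.BORDER_CONSTANT)]))
P=cloud(f); q=P[180:245,245:310].reshape(-1,3)
d=np.array([.676,.737,0]); e=np.array([-.737,.676,0]); r=q-[.5755,-.042,.059]
X=np.stack([r@d,r@e,r[:,2]],1); k=(np.hypot(X[:,1],X[:,2])<.033)&(abs(X[:,0])<.035)
X=X[k];print(len(X)); h=np.hypot(X[:,1],X[:,2])
for lo in np.arange(-.035,.035,.005):
    s=(X[:,0]>=lo)&(X[:,0]<lo+.005); print(lo.round(3),s.sum(), 'inner',(s&(h<.022)).sum())
```

```text
scenecam [1.22406603 0.55722306 0.95062747]
[[325.1922621    0.         283.39203304]
 [  0.         325.1922621  212.73923175]
 [  0.           0.           1.        ]] [[-1.02946767e-04 -9.65161746e-01 -2.61653956e-01  6.66943006e-02]
 [ 9.99999946e-01 -1.74469260e-05 -3.29089831e-04 -9.98796546e-05]
 [ 3.13059859e-04 -2.61653976e-01  9.65161696e-01 -1.42759499e-01]
 [ 0.00000000e+00  0.00000000e+00  0.00000000e+00  1.00000000e+00]]
529
-0.035 0 inner 0
-0.03 1 inner 0
-0.025 12 inner 0
-0.02 39 inner 3
-0.015 44 inner 5
-0.01 38 inner 1
-0.005 42 inner 2
0.0 50 inner 2
0.005 49 inner 3
0.01 47 inner 3
0.015 51 inner 2
0.02 87 inner 1
0.025 61 inner 0
0.03 8 inner 0
0.035 0 inner 0
```

View pics/c2.png

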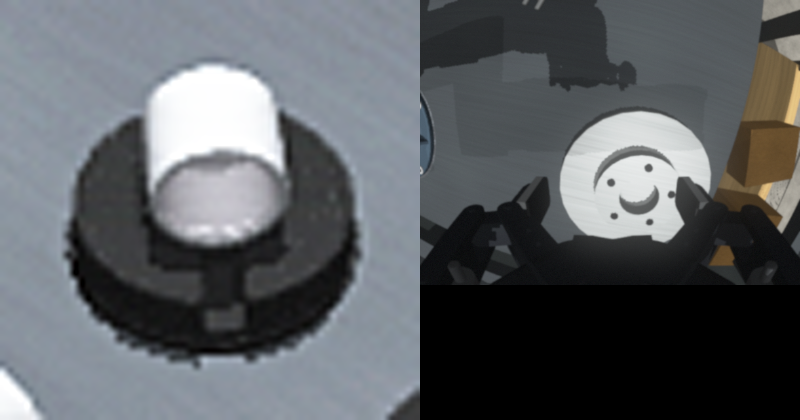

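Run:
```python
from h import *
f=dict(np.load('pics/scene0.npz'));P=cloud(f)
d=np.array([.676,.737,0]); e=np.array([-.737,.676,0]); r=P-[.5755,-.042,.059]
# crop px (x,y)/6.46+ (245,180); scan down the column through the face
for cx in (185,218,250):
  u=int(245+cx/6.46)
  print(u,[tuple((np.array([r[v,u]@d,r[v,u]@e,r[v,u][2]])*1000).round().astype(int).tolist()) for v in range(190,222)])
```

```text
273 [(-119, -5, -60), (-24, -12, 27), (-19, -12, 28), (-15, -12, 27), (-11, -13, 27), (-8, -13, 26), (-4, -13, 26), (0, -13, 26), (7, -14, 29), (5, -14, 23), (12, -14, 26), (18, -15, 29), (17, -15, 24), (24, -15, 28), (25, -15, 24), (28, -15, 23), (-12, -13, -22), (-8, -13, -22), (0, -13, -18), (2, -14, -19), (5, -14, -20), (12, -14, -17), (12, -14, -20), (17, -15, -20), (22, -15, -18), (24, -15, -21), (26, -15, -23), (21, -15, -32), (29, -15, -27), (31, -16, -29), (33, -16, -31), (37, -16, -31)]
278 [(-114, 10, -56), (-20, 2, 29), (-17, 2, 28), (-12, 1, 30), (-10, 1, 27), (-4, 1, 30), (-1, 1, 28), (6, 0, 31), (7, 0, 28), (12, 0, 30), (14, -1, 27), (23, -1, 33), (21, -1, 27), (26, -2, 28), (-15, 2, -18), (-15, 2, -21), (-18, 2, -28), (-10, 2, -24), (-11, 2, -29), (-1, 1, -24), (1, 1, -25), (9, 0, -21), (9, 0, -25), (14, 0, -24), (17, 0, -25), (21, -1, -25), (23, -1, -27), (28, -1, -25), (14, 0, -45), (13, 0, -50), (20, -1, -47), (27, -1, -43)]
283 [(-115, 25, -59), (-110, 25, -58), (-19, 16, 25), (-15, 16, 25), (-11, 15, 25), (-5, 15, 28), (0, 14, 28), (1, 14, 25), (9, 14, 29), (8, 14, 25), (12, 13, 24), (17, 13, 26), (19, 13, 24), (26, 12, 28), (24, 12, 22), (-9, 16, -16), (-6, 15, -17), (-3, 15, -18), (1, 15, -18), (4, 15, -19), (11, 14, -16), (15, 14, -15), (13, 14, -22), (19, 13, -20), (25, 13, -18), (24, 13, -22), (28, 13, -23), (25, 13, -30), (25, 13, -34), (34, 12, -28), (38, 12, -28), (40, 12, -30)]
```

The scene depth shows the hollow end faces away from the robot: direction d is about (0.68, 0.74), and the points inside the mouth lie on the bore wall and bottom. I'll go there with shut fingers, tilted so they point into the mouth.

>>> carry_out(
  translation=[
    [0.026, 0.0265, 0.004],
    [0.026, 0.0265, 0.004],
    [0.026, 0.0265, 0.004],
    [0.026, 0.0265, 0.004],
    [0.026, 0.0265, 0.004],
    [0.026, 0.0265, 0.004],
    [0.026, 0.0265, 0.004],
    [0.026, 0.0265, 0.004],
    [0.026, 0.0265, 0.004],
    [0.026, 0.0265, 0.004],
  ],
  twist=[
    [0, 0, 3.42],
    [0, 0, 3.42],
    [0, 0, 3.42],
    [0, 0, 3.42],
    [0, 0, 3.42],
    [0, 0, 3.42],
    [0, 0, 3.42],
    [0, 0, 3.42],
    [0, 0, 3.42],
    [0, 0, 3.42],
  ],
  claw=0,
)

```text
time: 1.4
ee_pos: [0.3813, -0.2449, 0.2713]
tool_rot: [-0.0, 0.915, 0.404, -0.0]
ft_force: [0.6, -1.6, -0.2]
grip_width: 0.001
```

>>> carry_out(
  translation=[
    [0.026, 0.0265, 0],
    [0.026, 0.0265, 0],
    [0.026, 0.0265, 0],
    [0.026, 0.0265, 0],
    [0.026, 0.0265, 0],
    [0.026, 0.0265, 0],
    [0.026, 0.0265, 0],
    [0.026, 0.0265, 0],
    [0.026, 0.0265, 0],
    [0.026, 0.0265, 0],
  ],
  twist=[
    [-3.7, 3.4, 0],
    [-3.7, 3.4, 0],
    [-3.7, 3.4, 0],
    [-3.7, 3.4, 0],
    [-3.7, 3.4, 0],
    [-3.7, 3.4, 0],
    [-3.7, 3.4, 0],
    [-3.7, 3.4, 0],
    [-3.7, 3.4, 0],
    [-3.7, 3.4, 0],
  ],
)

```text
time: 2.65
ee_pos: [0.6017, 0.0041, 0.2341]
tool_rot: [0.179, 0.833, 0.375, -0.365]
ft_force: [0.0, 0.2, 0.2]
grip_width: -0.0
```

```bash
cat >> h.py <<'E'
def st():
    o=env.get_obs(); M=R.from_quat(np.roll(o['tool_rot'],-1)).as_matrix()
    print('t',round(o['time'],2),'p',o['ee_pos'].round(4),'q',o['q'].round(2),'f',o['ft_force'].round(1),'g',round(o['grip_width'],3)); print(M.round(3)); return o,M
E
python3 -c "
from h import *
st()
f=grab('wrist','w1')"
```

```text
t 2.65 p [0.6017 0.0041 0.2341] q [ 0.24  0.94  0.91  2.27 -0.46  2.71] f [0.  0.2 0.2] g -0.0
[[ 0.453  0.755 -0.474]
 [ 0.495 -0.655 -0.571]
 [-0.742  0.024 -0.67 ]]
```

View pics/w1.png

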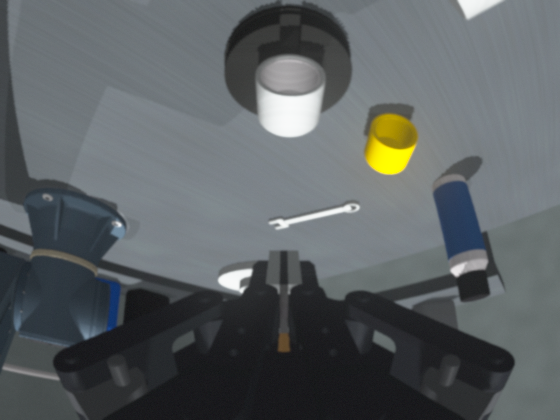

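The wrist view confirms the hollow mouth at about (291,75), facing the shut fingers. The tool sits 42° below level and joint 4 is at its limit, which is enough tilt. I'll move to the insertion line next.

>>> carry_out(
  translation=[
    [0.0055, 0.004, -0.0192],
    [0.0055, 0.004, -0.0192],
    [0.0055, 0.004, -0.0192],
    [0.0055, 0.004, -0.0192],
    [0.0055, 0.004, -0.0192],
    [0.0055, 0.004, -0.0192],
  ],
  twist=[
    [0, 0, 0],
    [0, 0, 0],
    [0, 0, 0],
    [0, 0, 0],
    [0, 0, 0],
    [0, 0, 0],
  ],
)

```text
time: 3.45
ee_pos: [0.6329, 0.0268, 0.1209]
tool_rot: [0.178, 0.834, 0.375, -0.365]
ft_force: [-0.1, 0.5, -0.8]
grip_width: -0.0
```

```bash
python3 -c "
from h import *
st()
f=grab('wrist','w2')"
```

```text
t 3.45 p [0.6329 0.0268 0.1209] q [ 0.25  1.07  0.91  2.14 -0.45  2.72] f [-0.1  0.5 -0.8] g -0.0
[[ 0.453  0.754 -0.475]
 [ 0.495 -0.656 -0.57 ]
 [-0.742  0.022 -0.67 ]]
```

View pics/w2.png

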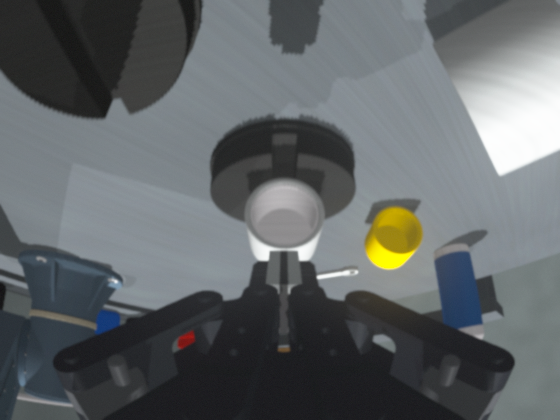

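The mouth is at (285,212) and the fingertips at (285,255), so they are laterally aligned. I'll move in along the tool axis.

>>> carry_out(
  translation=[
    [-0.0058, -0.0073, -0.0091],
    [-0.0058, -0.0073, -0.0091],
    [-0.0058, -0.0073, -0.0091],
    [-0.0058, -0.0073, -0.0091],
    [-0.0058, -0.0073, -0.0091],
  ],
  twist=[
    [0, 0, 0],
    [0, 0, 0],
    [0, 0, 0],
    [0, 0, 0],
    [0, 0, 0],
  ],
)

```text
time: 4.12
ee_pos: [0.6035, -0.01, 0.0762]
tool_rot: [0.178, 0.834, 0.375, -0.365]
ft_force: [-0.5, 0.7, -0.0]
grip_width: 0.002
```

>>> carry_out(
  translation=[
    [-0.0019, -0.0023, -0.0027],
    [-0.0019, -0.0023, -0.0027],
    [-0.0019, -0.0023, -0.0027],
    [-0.0019, -0.0023, -0.0027],
    [-0.0019, -0.0023, -0.0027],
    [-0.0019, -0.0023, -0.0027],
    [-0.0019, -0.0023, -0.0027],
  ],
  twist=[
    [0, 0, 0],
    [0, 0, 0],
    [0, 0, 0],
    [0, 0, 0],
    [0, 0, 0],
    [0, 0, 0],
    [0, 0, 0],
  ],
)

```text
time: 5.0
ee_pos: [0.5902, -0.0261, 0.0576]
tool_rot: [0.178, 0.834, 0.375, -0.365]
ft_force: [-0.5, 0.0, 0.3]
grip_width: -0.002
```

```bash
python3 -c "
from h import *
st()
f=grab('wrist','w3');cv2.imwrite('pics/w3c.png',cv2.resize(f['frame'][150:330,170:400,::-1],None,fx=3,fy=3,interpolation=cv2.INTER_CUBIC))"
```

```text
t 5.0 p [ 0.5902 -0.0261  0.0576] q [ 0.2   0.97  0.53  1.84 -0.48  2.68] f [-0.5  0.   0.3] g -0.002
[[ 0.453  0.755 -0.475]
 [ 0.495 -0.656 -0.57 ]
 [-0.742  0.023 -0.67 ]]
```

View pics/w3c.png

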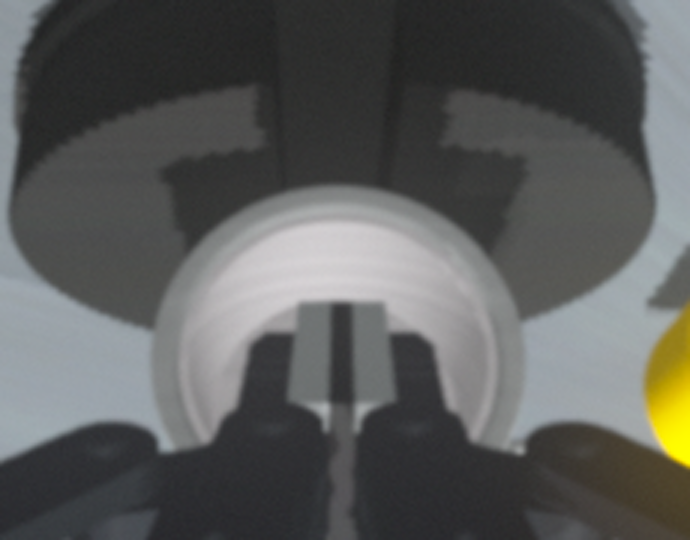

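The fingertips are just inside the mouth, roughly centred and not touching. I'll go deeper, then down onto the lower wall.

>>> carry_out(
  translation=[
    [-0.0012, -0.0014, -0.0017],
    [-0.0012, -0.0014, -0.0017],
    [-0.0012, -0.0014, -0.0017],
    [-0.0012, -0.0014, -0.0017],
  ],
  twist=[
    [0, 0, 0],
    [0, 0, 0],
    [0, 0, 0],
    [0, 0, 0],
  ],
)

```text
time: 5.55
ee_pos: [0.5854, -0.0316, 0.0508]
tool_rot: [0.178, 0.833, 0.375, -0.365]
ft_force: [-1.3, 0.1, -0.2]
grip_width: -0.001
```

>>> carry_out(
  translation=[
    [0, 0, -0.0015],
    [0, 0, -0.0015],
    [0, 0, 0],
  ],
  twist=[
    [0, 0, 0],
    [0, 0, 0],
    [0, 0, 0],
  ],
)

```text
time: 5.92
ee_pos: [0.5855, -0.0315, 0.0478]
tool_rot: [0.178, 0.833, 0.375, -0.365]
ft_force: [0.5, 0.0, 0.4]
grip_width: -0.004
```

>>> carry_out(
  translation=[
    [0, 0, -0.001],
    [0, 0, -0.001],
    [0, 0, -0.001],
    [0, 0, 0],
  ],
  twist=[
    [0, 0, 0],
    [0, 0, 0],
    [0, 0, 0],
    [0, 0, 0],
  ],
)

```text
time: 6.42
ee_pos: [0.5855, -0.0316, 0.0448]
tool_rot: [0.178, 0.833, 0.375, -0.365]
ft_force: [0.1, -0.2, -0.0]
grip_width: 0.002
```

>>> carry_out(
  translation=[
    [0, 0, -0.001],
    [0, 0, -0.001],
    [0, 0, 0],
  ],
  twist=[
    [0, 0, 0],
    [0, 0, 0],
    [0, 0, 0],
  ],
)

```text
time: 6.8
ee_pos: [0.5855, -0.0315, 0.0428]
tool_rot: [0.178, 0.833, 0.375, -0.365]
ft_force: [0.5, 0.4, -0.5]
grip_width: 0.0
```

>>> carry_out(
  translation=[
    [0, 0, -0.001],
    [0, 0, -0.001],
    [0, 0, 0],
  ],
  twist=[
    [0, 0, 0],
    [0, 0, 0],
    [0, 0, 0],
  ],
)

```text
time: 7.18
ee_pos: [0.5855, -0.0316, 0.0411]
tool_rot: [0.178, 0.833, 0.375, -0.365]
ft_force: [0.8, 0.6, 3.0]
grip_width: -0.006
```

>>> carry_out(
  translation=[
    [0, 0, -0.001],
    [0, 0, -0.001],
    [0, 0, 0],
  ],
  twist=[
    [0, 0, 0],
    [0, 0, 0],
    [0, 0, 0],
  ],
)

```text
time: 7.55
ee_pos: [0.5856, -0.0317, 0.0404]
tool_rot: [0.178, 0.833, 0.375, -0.365]
ft_force: [-0.0, 1.4, 12.4]
grip_width: 0.0
```

```bash
python3 -c "
from h import *
st()
f=grab('wrist','w4');cv2.imwrite('pics/w4c.png',cv2.resize(f['frame'][150:330,170:400,::-1],None,fx=3,fy=3,interpolation=cv2.INTER_CUBIC))"
```

```text
t 7.55 p [ 0.5856 -0.0317  0.0404] q [ 0.19  0.98  0.49  1.79 -0.49  2.67] f [-0.   1.4 12.4] g 0.0
[[ 0.452  0.755 -0.475]
 [ 0.495 -0.655 -0.571]
 [-0.742  0.023 -0.67 ]]
```

View pics/w4c.png

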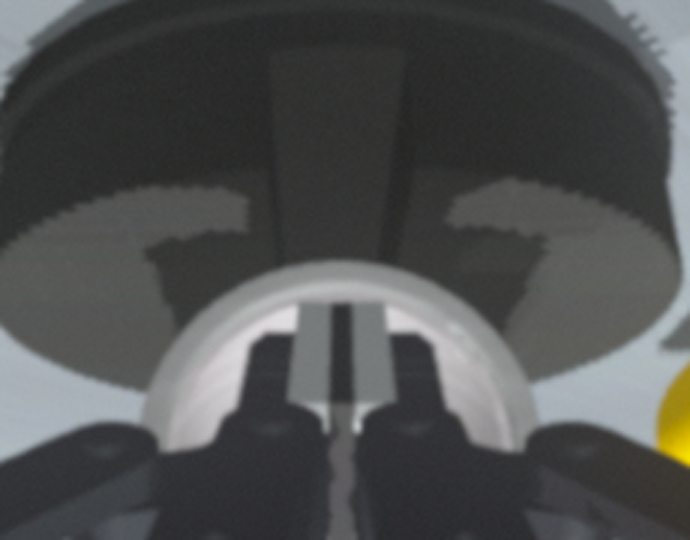

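The wrist force rose to 12 N upward on pressing down, and the tips are past the rim. To be sure it is the bore wall and not the mouth's first 2 mm, I'll lift off, go 6 mm deeper and press again.

>>> carry_out(
  translation=[
    [0, 0, 0.003],
    [-0.002, -0.0022, 0],
    [-0.002, -0.0022, 0],
    [0, 0, -0.001],
    [0, 0, -0.001],
    [0, 0, 0],
  ],
  twist=[
    [0, 0, 0],
    [0, 0, 0],
    [0, 0, 0],
    [0, 0, 0],
    [0, 0, 0],
    [0, 0, 0],
  ],
)

```text
time: 8.35
ee_pos: [0.5812, -0.0363, 0.0408]
tool_rot: [0.178, 0.833, 0.375, -0.365]
ft_force: [-1.6, 0.1, 7.9]
grip_width: -0.003
```

>>> carry_out(
  translation=[
    [0, 0, -0.001],
    [0, 0, -0.0005],
    [0, 0, 0],
    [0, 0, 0],
  ],
  twist=[
    [0, 0, 0],
    [0, 0, 0],
    [0, 0, 0],
    [0, 0, 0],
  ],
)

```text
time: 8.85
ee_pos: [0.5812, -0.0363, 0.0405]
tool_rot: [0.178, 0.833, 0.375, -0.365]
ft_force: [-0.8, 1.0, 16.1]
grip_width: 0.0
```

The force rose to 16 N at the same height 6 mm deeper, so the finger is on the level bore wall. I'll back out along the approach line.

>>> carry_out(
  translation=[
    [0, 0, 0.0025],
    [0.005, 0.006, 0.006],
    [0.0095, 0.0114, 0.0134],
    [0.0095, 0.0114, 0.0134],
    [0.0095, 0.0114, 0.0134],
    [0.0095, 0.0114, 0.0134],
    [0.0095, 0.0114, 0.0134],
    [0, 0, 0.03],
    [0, 0, 0.03],
  ],
  twist=[
    [0, 0, 0],
    [0, 0, 0],
    [0, 0, 0],
    [0, 0, 0],
    [0, 0, 0],
    [0, 0, 0],
    [0, 0, 0],
    [0, 0, 0],
    [0, 0, 0],
  ],
)

```text
time: 9.98
ee_pos: [0.6341, 0.0277, 0.1735]
tool_rot: [0.178, 0.834, 0.375, -0.364]
ft_force: [-38.4, -11.1, 31.7]
grip_width: 0.002
```

```bash
python3 -c "
from h import *
o,M=st()
a=np.radians(47.5);d=np.array([np.cos(a),np.sin(a),0]);z=np.array([0,0,-1.]);T=np.stack([d,np.cross(z,d),z],1)
print(R.from_matrix(T@M.T).as_rotvec(degrees=True))
f=grab('top','top1');P=cloud(f);w=P[170:245,265:335];q=w[(w[...,2]>.062)&(w[...,2]<.1)]
e=np.array([-d[1],d[0],0]);r=q-[.5755,-.042,0]
for t in (d,e): print(np.percentile(r@t,[0,2,98,100]).round(4))
print(cv2.minAreaRect(q[:,:2].astype(np.float32)*1000),len(q))
"
```

```text
t 9.97 p [0.6341 0.0277 0.1735] q [ 0.25  1.07  1.03  2.27 -0.45  2.72] f [-38.4 -11.1  31.7] g 0.002
[[ 0.453  0.755 -0.474]
 [ 0.496 -0.655 -0.57 ]
 [-0.741  0.023 -0.671]]
[ 36.51087456 -30.89180701  -0.89429255]
[-0.0254 -0.025   0.0231  0.0248]
[-0.0299 -0.0281  0.0278  0.029 ]
((575.4984741210938, -42.64991760253906), (50.12743377685547, 58.59339904785156), 48.26416015625) 456
```

>>> carry_out(
  translation=[
    [0, 0, 0],
    [-0.0073, -0.0088, 0],
    [-0.0073, -0.0088, 0],
    [-0.0073, -0.0088, 0],
    [-0.0073, -0.0088, 0],
    [-0.0073, -0.0088, 0],
    [-0.0073, -0.0088, 0],
    [-0.0073, -0.0088, 0],
    [-0.0073, -0.0088, 0],
  ],
  twist=[
    [0, 0, 0],
    [4.56, -3.86, -0.11],
    [4.56, -3.86, -0.11],
    [4.56, -3.86, -0.11],
    [4.56, -3.86, -0.11],
    [4.56, -3.86, -0.11],
    [4.56, -3.86, -0.11],
    [4.56, -3.86, -0.11],
    [4.56, -3.86, -0.11],
  ],
  claw=1,
)

```text
time: 11.15
ee_pos: [0.5741, -0.0435, 0.173]
tool_rot: [-0.001, 0.915, 0.403, -0.0]
ft_force: [0.1, 0.7, -0.4]
grip_width: 0.999
```

```bash
python3 -c "
from h import *
o,M=st()
a=np.radians(48);d=np.array([np.cos(a),np.sin(a),0]);z=np.array([0,0,-1.]);T=np.stack([d,np.cross(z,d),z],1)
print(R.from_matrix(T@M.T).as_rotvec(degrees=True), np.array([.5755,-.0425,.09])-o['ee_pos'])
"
```

```text
t 11.15 p [ 0.5741 -0.0435  0.173 ] q [-0.08  0.35 -0.01  1.22  0.    2.24] f [ 0.1  0.7 -0.4] g 0.999
[[ 0.675  0.738 -0.001]
 [ 0.738 -0.675  0.002]
 [ 0.001 -0.002 -1.   ]]
[-0.10566583 -0.05581101  0.47278083] [ 0.00144588  0.00096212 -0.08304861]
```

>>> carry_out(
  translation=[
    [0.0014, 0.001, -0.01],
    [0, 0, -0.03],
    [0, 0, -0.03],
    [0, 0, -0.025],
    [0, 0, -0.02],
    [0, 0, -0.013],
    [0, 0, -0.011],
    [0, 0, 0],
  ],
  twist=[
    [0, 0, 0.5],
    [0, 0, 0],
    [0, 0, 0],
    [0, 0, 0],
    [0, 0, 0],
    [0, 0, 0],
    [0, 0, 0],
    [0, 0, 0],
  ],
)

```text
time: 12.15
ee_pos: [0.5762, -0.0423, 0.0338]
tool_rot: [-0.0, 0.913, 0.407, -0.002]
ft_force: [0.6, 0.8, 0.3]
grip_width: 1.0
```

>>> carry_out(
  translation=[
    [0, 0, 0],
    [0, 0, 0],
    [0, 0, 0],
    [0, 0, 0],
    [0, 0, 0],
    [0, 0, 0],
    [0, 0, 0],
    [0, 0, 0],
  ],
  twist=[
    [0, 0, 0],
    [0, 0, 0],
    [0, 0, 0],
    [0, 0, 0],
    [0, 0, 0],
    [0, 0, 0],
    [0, 0, 0],
    [0, 0, 0],
  ],
  claw=0.3,
  force=70,
)

```text
time: 13.15
ee_pos: [0.5759, -0.0415, 0.0359]
tool_rot: [-0.001, 0.913, 0.407, -0.0]
ft_force: [-6.4, 6.1, 7.7]
grip_width: 0.688
```

The fingers stopped at about 60 mm on the piston. I'll lift it straight out.

>>> carry_out(
  translation=[
    [0, 0, 0.005],
    [0, 0, 0.012],
    [0, 0, 0.022],
    [0, 0, 0.025],
    [0, 0, 0.03],
    [0, 0, 0.03],
    [0, 0, 0.03],
    [0, 0, 0.03],
    [0, 0, 0.03],
    [0, 0, 0],
  ],
  twist=[
    [0, 0, 0],
    [0, 0, 0],
    [0, 0, 0],
    [0, 0, 0],
    [0, 0, 0],
    [0, 0, 0],
    [0, 0, 0],
    [0, 0, 0],
    [0, 0, 0],
    [0, 0, 0],
  ],
)

```text
time: 14.4
ee_pos: [0.5777, -0.0428, 0.2512]
tool_rot: [0.001, 0.914, 0.407, 0.001]
ft_force: [0.6, -0.8, -6.4]
grip_width: 0.691
```

```bash
python3 -c "
from h import *
st()"
```

```text
t 14.4 p [ 0.5777 -0.0428  0.2512] q [-0.07  0.33  0.16  1.4  -0.    2.23] f [ 0.6 -0.8 -6.4] g 0.691
[[ 0.669  0.743  0.003]
 [ 0.743 -0.669 -0.001]
 [ 0.001  0.004 -1.   ]]
```

>>> carry_out(
  translation=[
    [0, 0, 0.004],
    [0, 0, 0.004],
    [0, 0, 0.004],
    [0, 0, 0.004],
    [0, 0, 0.004],
    [0, 0, 0.004],
    [0, 0, 0.004],
    [0, 0, 0.004],
    [0, 0, 0.004],
    [0, 0, 0.004],
    [0, 0, 0.004],
    [0, 0, 0.004],
  ],
  twist=[
    [5.57, -5.02, 0],
    [5.57, -5.02, 0],
    [5.57, -5.02, 0],
    [5.57, -5.02, 0],
    [5.57, -5.02, 0],
    [5.57, -5.02, 0],
    [5.57, -5.02, 0],
    [5.57, -5.02, 0],
    [5.57, -5.02, 0],
    [5.57, -5.02, 0],
    [5.57, -5.02, 0],
    [5.57, -5.02, 0],
  ],
)

```text
time: 15.9
ee_pos: [0.5949, -0.0399, 0.2789]
tool_rot: [-0.249, 0.706, 0.3, 0.591]
ft_force: [1.0, -1.0, -6.2]
grip_width: 0.687
```

>>> carry_out(
  translation=[
    [0, 0, 0],
    [0, 0, 0],
    [0, 0, 0],
    [0, 0, 0],
  ],
  twist=[
    [0, 0, 0],
    [0, 0, 0],
    [0, 0, 0],
    [0, 0, 0],
  ],
)

```text
time: 16.4
ee_pos: [0.5958, -0.0401, 0.281]
tool_rot: [-0.249, 0.706, 0.302, 0.591]
ft_force: [-0.3, -1.7, -4.4]
grip_width: 0.687
```

```bash
python3 -c "
from h import *
st()
f=grab('scene','s2'); K,M=f['K'],cv2.Rodrigues(f['rvec'])[0]
o=f['o'];p=cv2.projectPoints(np.array([o['ee_pos']]),f['rvec'],f['tvec'],K,None)[0].ravel().astype(int);print(p)
y,x=max(p[1]-45,0),max(p[0]-45,0)
a=cv2.resize(f['frame'][y:y+90,x:x+90,::-1],(400,400),interpolation=cv2.INTER_CUBIC)
w=grab('wrist','w5')['frame'][:,:,::-1];w=cv2.resize(w,(533,400))[:,66:466]
cv2.imwrite('pics/c3.png',np.hstack([a,w]))"
```

```text
t 16.4 p [ 0.5958 -0.0401  0.281 ] q [-0.59  0.23 -0.77 -0.2   1.32  2.36] f [-0.3 -1.7 -4.4] g 0.687
[[ 0.12   0.72   0.683]
 [ 0.132 -0.694  0.708]
 [ 0.984  0.006 -0.178]]
[273 143]
```

View pics/c3.png

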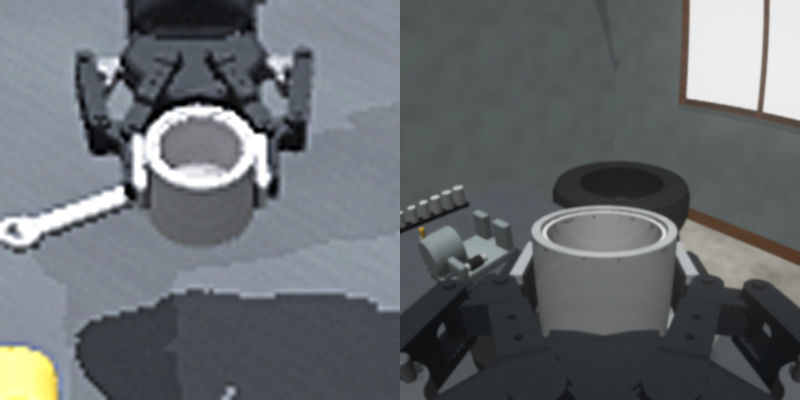

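The open end is up, but the axis is about 10° short of vertical because joint 5 is near its limit. I'll yaw the tool and shift left to free it, then finish the tilt.

>>> carry_out(
  translation=[
    [0, 0.01, 0],
    [0, 0.015, 0],
    [0, 0.015, 0],
    [0, 0.015, 0],
    [0, 0.01, 0],
    [0, 0.005, 0],
    [0, 0, 0],
    [0, 0, 0],
  ],
  twist=[
    [0, 0, -4],
    [0, 0, -5],
    [0, 0, -5],
    [0, 0, -5],
    [0, 0, -5],
    [0.95, -2.35, 0],
    [0.95, -2.35, 0],
    [0.95, -2.35, 0],
  ],
)

```text
time: 17.5
ee_pos: [0.6356, 0.0127, 0.313]
tool_rot: [-0.141, 0.725, 0.16, 0.655]
ft_force: [0.6, -1.2, -4.7]
grip_width: 0.686
```

>>> carry_out(
  translation=[
    [0, 0, 0],
    [0, 0, 0],
    [0, 0, 0],
  ],
  twist=[
    [0.95, -2.35, 0],
    [0, 0, 0],
    [0, 0, 0],
  ],
)

```text
time: 17.88
ee_pos: [0.6435, 0.0095, 0.3174]
tool_rot: [-0.145, 0.713, 0.159, 0.667]
ft_force: [-0.5, -0.3, -5.6]
grip_width: 0.685
```

```bash
cat > chk.py <<'E'
from h import *
o,M=st(); print('tilt need about y', R.from_matrix(M).as_matrix()[2,2])
f=grab('scene','s3'); P=cloud(f).reshape(-1,3); L=(P-o['ee_pos'])@M
c=L-[0,0,-.025]
q=c[(abs(c[:,0])<.045)&(np.hypot(c[:,1],c[:,2])<.034)]
# rim plane: points at the top of the piston (world)
t=q[:,0]>np.percentile(q[:,0],99)-.006; r=q[t]; print(len(q),t.sum(),np.percentile(q[:,0],[1,50,99]))
W=r@M.T; n=np.linalg.svd(W-W.mean(0))[2][2]; print('rim normal',n,np.degrees(np.arccos(abs(n[2]))))
E
python3 chk.py
```

```text
t 17.88 p [0.6435 0.0095 0.3174] q [-0.31  0.31 -1.14 -1.35  0.75  3.07] f [-0.5 -0.3 -5.6] g 0.685
[[ 0.059  0.42   0.906]
 [ 0.034 -0.907  0.419]
 [ 0.998  0.006 -0.068]]
tilt need about y -0.06813307762166271
707 174 [-0.02478741  0.00834579  0.02569954]
rim normal [-0.05839299 -0.03017983 -0.99783738] 3.7688256306348857
```

>>> carry_out(
  translation=[
    [0, 0, -0.01],
    [0, 0, -0.015],
    [0, 0, -0.015],
    [0, 0, -0.01],
    [0, 0, 0],
    [0, 0, 0],
    [0, 0, 0],
    [0, 0, 0],
    [0, 0, 0],
  ],
  twist=[
    [0, 0, 0],
    [0, 0, 0],
    [0.5, -1.1, 0],
    [0.5, -1.1, 0],
    [0.5, -1.1, 0],
    [0, 0, 0],
    [0, 0, 0],
    [0, 0, 0],
    [0, 0, 0],
  ],
)

```text
time: 19.05
ee_pos: [0.6689, 0.0007, 0.2806]
tool_rot: [-0.153, 0.696, 0.161, 0.683]
ft_force: [-0.4, -0.5, -6.2]
grip_width: 0.689
```

```bash
python3 chk.py; python3 -c "
from h import *
a=np.load('pics/top0.npz')['frame'].astype(int);f=grab('top','top2')
d=abs(a-f['frame'].astype(int)).sum(2)
for n,(u,v,w) in dict(cal=(130,185,35),can=(455,187,25),wr=(413,287,30),bp=(150,285,28)).items(): print(n,d[v-w:v+w,u-w:u+w].mean())
w=grab('wrist','w6')['frame'];cv2.imwrite('pics/c4.png',np.hstack([cv2.resize(w,(400,300)),cv2.resize(f['frame'],(400,300))])[:,:,::-1])"
```

```text
t 19.05 p [0.6689 0.0007 0.2806] q [-0.32  0.53 -1.14 -1.65  0.77  3.11] f [-0.4 -0.5 -6.2] g 0.689
[[ 0.016  0.433  0.901]
 [ 0.016 -0.901  0.433]
 [ 1.     0.008 -0.021]]
tilt need about y -0.0211228395761806
678 166 [-0.02494571  0.00922152  0.02598269]
rim normal [-0.01208543 -0.01875347 -0.99975109] 1.2783928445135355
cal 9.024693877551021
can 7.4624
wr 45.01166666666666
bp 8.676977040816327
```

View pics/c4.png

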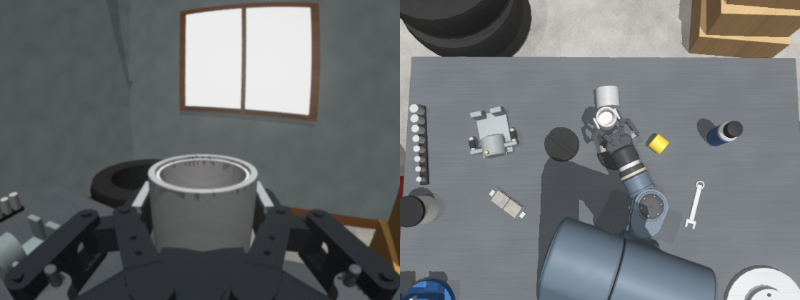

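The final view shows the piston held open end up, 1.3° off vertical and clear of everything. The other parts are where they were; the wrench area differs only by shadow.

```bash
python3 -c "
from h import *
print(abs(env.get_obs()['joint_vel']).max()); print(env.job_done())"
```

```text
0.0041189379218589325
the job is handed in; nothing more can be done
None
```

The job is handed in. The gripper is holding the piston open end up, with its middle about 0.28 m above the bench and its axis about 1.3° off vertical in the last camera check.

- **Hollow end:** It faced away from the robot. The camera depth showed it first. I then put the shut fingertips in and pressed on the lower bore wall: 12 N, then 16 N after going 6 mm deeper.
- **Turning it:** I gripped the piston across its diameter at 70 N and lifted it out of the slot. The first turn stopped about 10° short because joint 5 was near its limit, so I yawed the tool and shifted it to finish.
- **Last checks:** The arm was still (joint speeds under 0.005 rad/s), the wrist force matched the piston's weight, and nothing was touching the piston but the fingers. The caliper, can and brake pad areas looked unchanged in the top view. The wrench area differed in the image, which I put down to the arm's shadow, since the wrench itself looks to be in the same place.
- **Odd readings:** The wrist force read about 50 N once while backing out. Joint 4 was at its range limit then, and the reading was gone by the end of the next move. The arm ended with joint 3 at its lower limit (-1.14 rad) and joint 6 close to its own (3.11 of 3.14 rad).

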